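Take the ink knife from its case and hold it at scooping slant

ROBOT

A 7-joint arm with a two-finger parallel gripper is mounted at the origin on a cart in front of the work surface, level with it; the furniture and walls round the work are solid. World frame = base frame: x ahead of the robot, y to its left, z up, the work surface at z = 0. Lengths are in m, angles in rad, forces in N, time in s.
With the tool pointing down it reaches from about 0.4 to 0.875 m from the base axis. Payload 19.3 kg.
Tool frame: the origin (TCP) lies on the mounting face of the last link; the fingertips stand 173 mm ahead of it and the grasp point (between the pads) lies 155 mm ahead of it (bot.grip_point_offset is the distance from the TCP to the grasp point, in m); z points along the fingers, y is the line along which they close (so a half turn about z gives the same grasp; the last joint's range is limited). The gripper opens to 85 mm and grips with 20 to 120 N. Pads are 22 mm wide; open, the fingers measure 114 mm over their backs; the gripper's body (76 mm by 85 mm) begins 54 mm behind the grasp point. The pads swing forward as they close: fully open they stand 13 mm farther back than shut.
Start: joints at [-1.379, 0.521, -0.036, 1.599, 0.021, 1.021, -0.113], TCP at [0.162, 0.604, 0.405] pointing down, gripper open.
Joint ranges: [-2.91, 2.91], [-0.3, 2.13], [-1.5, 1.42], [0.17, 2.43], [-1.26, 4.41], [0.16, 1.93], [-2.52, 2.52]. Speed limits (rad/s): [1.89, 1.89, 2.39, 2.39, 3.01, 3.01, 3.01].

INTERFACE

Orientations are given as [roll, pitch, yaw] about the fixed x, y, z axes, in that order (R = Rz(yaw) Ry(pitch) Rx(roll)).
In Python, from workcell import bot gives the robot as it stands.
- The arm moves only by the tool arm_command, never from a script. Its argument "deltas" is a list of rows, each a list of 3 entries, a list of its own where there are three numbers: the shift along the tool's x, y, z in cm, then the turn, a rotation vector about the tool's x, y, z in rad, then the finger opening in cm, from 0 to 8.54. In form: [[[tx, ty, tz], [rx, ry, rz], claw], ...]. A call has 1 to 20 rows; each row shifts and turns the commanded pose from where the row before left it, along the tool's axes as they then stand; what a row does not reach is not made up. A row lasts 1/10 s, in which the tool goes at most 50 mm and 8.59 degrees, less where a joint would pass 70% of its speed; a pose out of reach is approached as far as the arm can. A call with a gripper value outside its range is refused whole. The fingers move at their own pace and stop on an object; "newtons" is the grip in N (left out, the last holds). Time passes only in rows, so rows that do not move let the fingers close. It gives the time, the measured TCP pose, the force, the opening and the grip force at its end, in the units of the state.
- bot.observe(): the state, without advancing time (a new reading comes with each control period).
- bot.grab_frame(name): name is "scene" or "side" or "wrist"; returns a dict with "frame" (480x640x3 uint8, red, green, blue), "K" (3x3 intrinsics, pixels), "rvec" (rotation vector, rad) and "tvec" (3), from world to camera coordinates, as OpenCV has them; the wrist camera has in their place "T_tool_cam" (4x4, takes a point from camera to tool coordinates, whose origin is the TCP and whose axes are the flange's). Camera axes: x right, y down, z forward; pixel columns grow to the right and rows downward; lengths in m; the calibration is good to about 2 mm. A picture is of the moment at which its call begins: read the wrist's pose just before it. There is no depth.
- bot.job_done(): hands the job in; it is judged then, once.
Trained networks look in a picture, given as the dict that the camera call returned (one of the last four; its "shot" number tells which), for a name from the list of things; names that differ only in an ending like _2 or _b are one class to them, and where a whole thing is asked for, a point or a joint stands for the part that bears it (a point fixed in the world has none). Each returns a list of dicts, best first, with "p" (0 to 1); they miss things now and then, are a little off and sometimes report something else, mostly with a low value. They report only what shows in the picture. A call takes as long as a camera call.
- bot.find_in(name, picture): "rect" ([left, top, width, height] in pixels, round what is visible of it).
- bot.mark_of(name, picture): "at" ([column, row] in pixels: a listed point, or the origin of a listed thing).
The state is a dict: "clock": time; "qpos": joint angles; "qd": joint speeds; "joint_efforts": joint torques, N m; "position": TCP position; "tool_rot": TCP orientation; "force": force on the tool from outside, world axes, zero at the start; "moment": the same for the moment, N m; "grip_width": finger opening in m; "finger_force": force on a finger pad.
Only numpy, scipy, OpenCV 4.12 (cv2) and the standard library are available. Lean on these libraries where they do the work, as an engineer would, in place of code of your own. Each camera call takes 0.05 s, during which the arm holds its last target. There are 200 camera calls.

TASK

Swing the lid of the wooden case right back until it rests open on its stop and let go of it, then draw the ink knife up out of its slot. Turn the knife over to about halfway between upright and level, blade end down and its straight front edge level as for scooping ink from a slab, and finish while holding it there still, the whole knife at least 20 cm above the table. Leave the marker in its pocket and the tins and tape roll where they stand.

Things in the scene. Friction and masses are not known exactly. Their poses are not given: they have to be found in the camera images.
- case: Fixed wooden case, 132 mm deep (x) x 212 mm wide (y); its body is 75 mm high with 6 mm walls and floor, and with the lid shut it is 143 mm high. Origin at the centre of its underside, x pointing from its front to its hinged back, z up. It stands turned by up to about 0.3 rad.
- lid (a joint): Angle of the case's lid about its hinge along the upper back edge of the case, in rad, 0 when shut and 1.9 when fully back on its stop. The lid is a 68 mm deep hood of 0.35 kg, turning freely with some damping; it falls shut below about 1.1 rad and falls open onto the stop beyond.
- lid_hinge (a point): Middle of the lid's hinge line, which runs along the case's y; 66 mm behind the case origin and 75 mm above its underside. With x and z as the case's own, the lid turns up and back about y.
- lid_tab (a point): Middle of the grip part of the steel pull tab that juts 40 mm straight out of the lid's front: 16 mm wide (along case y), 10 mm thick. The point is 28 mm out from the face; when shut, 160 mm in front of the hinge line and 15 mm above it; it moves with the lid. Pinched across its width, the tab pivots between the fingers as the lid turns.
- rack: Wooden insert fixed in the case, 80 (x) x 150 (y) x 64 mm, on the case floor, axes as the case; its place along case y varies by 25 mm either way. Origin: centre of its underside. Its top (5 mm below the rim of the case body) has the knife's slot (5 mm in x, 41 in y, 58 deep, 45 mm to -y of its centre) and the marker's square pocket (15 mm, 45 mm to +y).
- knife: Ink knife, 0.09 kg: black handle 22 mm wide (its x), 13 thick (z 0 to 13), y -59 to -7 mm; flat blade 36 wide, 2 thick (z 0 to 2), y 3 to 59 mm. Origin mid-length on the flat underside; y points to the blade's straight front edge, x along that edge, z out of the flat. It starts in the slot, y down, x along the case's y, a few degrees slack, the handle above the rim of the case body.
- knife_edge (a point): Middle of the knife's straight front edge, at the far end of the blade (knife y = 59 mm); lowest part of the knife when it stands in the slot.
- knife_handle (a point): Point on the centre line of the knife's handle, 21 mm from the handle's free end, 97 mm from the front edge; about 109 mm above the table at the start.
- marker: Black marker pen, 12 x 108 x 12 mm, standing in the rack's square pocket, 90 mm beside the knife, with 50 mm standing out. Origin mid-length, on one side of the pen. To be left alone.
- tin_a: Round ink tin, 69 mm across, 53 mm high, standing on the table left of the case. Origin at the centre of its underside. Bystander.
- tin_b: Round tin, 53 mm across, 61 mm high, standing on the table left of the case. Origin at the centre of its underside. Bystander.
- tape: Roll of tape lying flat, 93 mm across, 24 mm high, on the table left of the case. Origin at the centre of its underside. Bystander.

How it is judged:
On the way, in this order (a step that is already met when the one before it is completed fails the run):
1. the lid rests open on its stop, untouched, with the knife still in its slot (value of joint lid above 1.82 rad and contact force between the fingers and case below 0.2 N and height (world z) of knife_edge below 0.03 m), for 0.2 s.
2. the knife is held in the fingers, drawn right out of its slot (height (world z) of knife_edge above 0.09 m and contact force between the fingers and knife above 1 N), for 0.2 s.
At the end, for the whole second after the job is handed in: Lid over 1.82 rad. Knife still in the fingers, off case and rack, edge and handle points over 185 mm up, slanting 27 to 63 degrees from upright, blade end down, front edge level within 20 degrees. Marker within 15 mm, tins and tape within 30 mm of their starts (height (world z) of each of knife_edge, knife_handle above 0.185 m and angle between knife's own y axis and vertical between 2.04 and 2.67 rad and angle between knife's own x axis and vertical between 1.22 and 1.92 rad and contact force between the fingers and knife above 1 N and contact force between knife and case below 0.1 N and contact force between knife and rack below 0.1 N and linear speed of knife below 0.03 m/s and angular speed of knife below 0.2 rad/s and value of joint lid above 1.82 rad and distance of marker from where it was at the start of the episode below 0.015 m and distance of each of tin_a, tin_b, tape from where it was at the start of the episode below 0.03 m); the arm keeps its last pose, push and grip.
It fails at once if the marker is pulled out or pushed over (distance of marker from where it was at the start of the episode above 0.03 m).
It fails at once if a tin or the tape roll is knocked away (distance of any of tin_a, tin_b, tape from where it was at the start of the episode above 0.05 m).
It also fails if it takes over 58 s, if anything falls off the work surface, if the arm or the gripper's body presses on something with over 40 N, if the wrist force passes 120 N, or if a joint passes its speed limit or range.

## Working session

There is one attempt and no reset: what is moved stays moved. The work goes in short steps, Python scripts to look and compute and a tool call to move; the robot and the scene stay as the last step left them, time stands still between calls to the robot, and variables do not carry over. Pictures are saved under pics/ and viewed, at most 10 in all, crops included, and the job is handed in when it is done.

Besides the shell and the picture viewer there is one more tool, called after "Emit:" as a command line: name --argument value ..., lists and objects as JSON in quotes. arm_command: Moves the arm, as the interface text tells. Its arguments: {"type":"object","properties":{"deltas":{"type":"array","items":{"type":"array"}},"newtons":{"type":"number"}},"required":["deltas"]}

```bash
mkdir -p pics
cat > h.py <<'E'
import numpy as np, cv2
from scipy.spatial.transform import Rotation as R
from workcell import bot
def cam(name):
    s=bot.observe(); f=bot.grab_frame(name)
    if 'rvec' in f:
        Rm=cv2.Rodrigues(np.array(f['rvec'],float))[0]; t=np.array(f['tvec'],float).ravel()
    else:
        T=np.eye(4); T[:3,:3]=R.from_euler('xyz',s['tool_rot']).as_matrix(); T[:3,3]=s['position']
        M=np.linalg.inv(T@np.array(f['T_tool_cam'])); Rm=M[:3,:3]; t=M[:3,3]
    return f,np.array(f['K']),Rm,t
def ray(c,px):
    f,K,Rm,t=c; d=Rm.T@np.linalg.inv(K)@np.array([px[0],px[1],1.]); return -Rm.T@t,d/np.linalg.norm(d)
def atz(c,px,z):
    o,d=ray(c,px); return o+d*(z-o[2])/d[2]
def tri(cs,pxs):
    A=np.zeros((3,3));b=np.zeros(3);L=[]
    for c,p in zip(cs,pxs):
        o,d=ray(c,p);P=np.eye(3)-np.outer(d,d);A+=P;b+=P@o;L.append((o,d))
    x=np.linalg.solve(A,b); return x,[float(np.linalg.norm((np.eye(3)-np.outer(d,d))@(x-o))) for o,d in L]
def proj(c,X):
    f,K,Rm,t=c; p=K@(Rm@np.array(X)+t); return p[:2]/p[2]
def save(c,n): cv2.imwrite('pics/'+n+'.png',cv2.cvtColor(c[0]['frame'],cv2.COLOR_RGB2BGR))
E
python3 - <<'E'
from h import *
np.set_printoptions(precision=4,suppress=True)
print(bot.observe())
C={}
for n in ['scene','side']:
    C[n]=cam(n); save(C[n],n+'0')
    print(n,'campos',-C[n][2].T@C[n][3])
M={}
for k in ['case','lid_tab','lid_hinge','tin_a','tape','lid']:
    for n in C:
        try:
            m=bot.mark_of(k,C[n][0]); M[k,n]=m
            print(k,n,[(np.round(x['at'],1).tolist(),round(x['p'],2)) for x in m[:3]])
        except Exception as e: print(k,n,e)
    if M.get((k,'scene')) and M.get((k,'side')):
        print(k,tri([C['scene'],C['side']],[M[k,'scene'][0]['at'],M[k,'side'][0]['at']]))
E
cd pics; python3 -c "
import cv2,numpy as np
cv2.imwrite('a.png',cv2.resize(np.hstack([cv2.imread('scene0.png'),cv2.imread('side0.png')]),(800,300)))"
```

```text
{'clock': 0.0, 'qpos': array([-1.3792,  0.522 , -0.0363,  1.6   ,  0.0212,  1.0211, -0.1128]), 'qd': array([-0.0007, -0.0004,  0.0004,  0.0001,  0.0011,  0.0011, -0.0008]), 'joint_efforts': array([  0.002 , -92.7111,   1.9808, -36.9942,   0.0179,   0.0083,
         0.    ]), 'position': array([0.1618, 0.6036, 0.4041]), 'tool_rot': array([-3.1404,  0.0001,  2.8797]), 'force': array([-0.6156, -0.4828,  0.4662]), 'moment': array([-0.0304, -0.0176, -0.0045]), 'finger_force': 0.0, 'grip_width': 0.08533945321832206}
scene campos [ 0.0497 -0.334   0.4615]
side campos [0.4021 0.982  0.609 ]
case scene [([423.5, 301.1], 0.98)]
case side [([303.1, 236.7], 0.6)]
case (array([ 0.5871,  0.1546, -0.0012]), [0.0025660981377232245, 0.002566098137723053])
lid_tab scene [([393.4, 271.2], 0.75)]
lid_tab side [([342.6, 203.5], 0.94)]
lid_tab (array([0.4989, 0.1338, 0.0895]), [0.004189007474412959, 0.004189007474412934])
lid_hinge scene [([391.6, 271.7], 0.48)]
lid_hinge side [([299.7, 237.3], 0.35)]
lid_hinge (array([0.5779, 0.2105, 0.0323]), [0.004096431923908334, 0.004096431923908416])
tin_a scene [([216.5, 255.6], 0.87), ([273.0, 244.8], 0.56)]
tin_a side [([372.1, 341.9], 0.81), ([310.4, 338.0], 0.55)]
tin_a (array([0.3979, 0.46  , 0.0082]), [0.00038756128010793514, 0.00038756128010796007])
tape scene [([321.5, 221.8], 0.95)]
tape side [([243.7, 334.7], 0.72)]
tape (array([0.6306, 0.4759, 0.0012]), [0.0011805200942388704, 0.0011805200942388435])
lid scene it knows: case, knife, knife_edge, knife_handle, lid_hinge, lid_tab, marker, rack, tape, tin
lid side it knows: case, knife, knife_edge, knife_handle, lid_hinge, lid_tab, marker, rack, tape, tin
```

View pics/scene0.png

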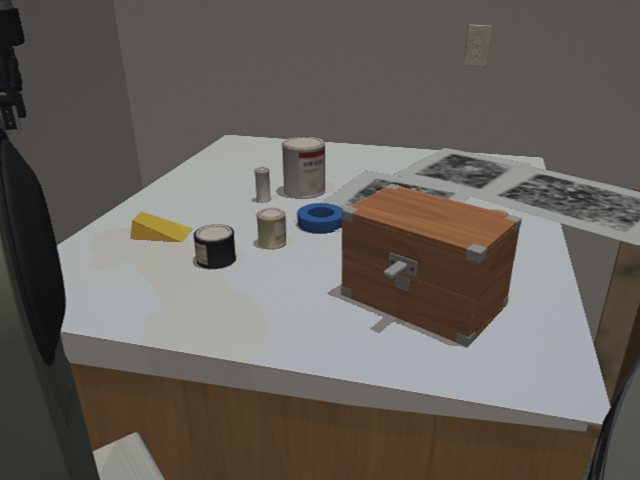

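View pics/side0.png

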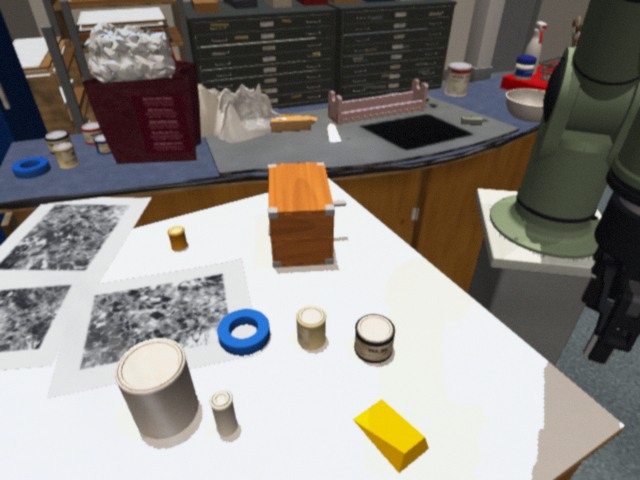

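The scene view shows the shut case: top corners near (343,210), (398,190), (518,217), (478,253), bottom front corners near (345,292), (463,340), and the tab near (397,269). In the side view the tab is near (340,203). I'll fit the case pose to these corners.

Run:
```python
from h import *
from scipy.optimize import least_squares
np.set_printoptions(precision=4,suppress=True)
C=[cam('scene'),cam('side')]
obs=[(0,(-66,106,143),(342,211)),(0,(66,106,143),(397,188)),(0,(66,-106,143),(519,216)),(0,(-66,-106,143),(478,258)),(0,(-66,106,0),(343,293)),(0,(-66,-106,0),(465,342)),
(1,(66,106,143),(269,208)),(1,(-66,106,143),(332,207)),(1,(66,106,0),(273,262)),(1,(-66,106,0),(331,262)),(1,(66,-106,143),(273,165)),(1,(-66,-106,143),(327,166)),
(0,(-94,0,90),(396,269)),(1,(-94,0,90),(340,203))]
def X(p,o):
    c,s=np.cos(p[2]),np.sin(p[2]);o=np.array(o)/1e3
    return [p[0]+c*o[0]-s*o[1],p[1]+s*o[0]+c*o[1],o[2]]
f=lambda p:np.concatenate([proj(C[i],X(p,o))-px for i,o,px in obs])
r=least_squares(f,[.587,.155,0],loss='soft_l1'); print(r.x); print(f(r.x).reshape(-1,2).round(1).tolist())
p=r.x
print('tab',X(p,(-94,0,90)),'hinge',X(p,(66,0,75)))
for n in C:print([round(v) for v in n[0]['frame'].shape])
for i,n in enumerate(C):
    im=cv2.cvtColor(n[0]['frame'],cv2.COLOR_RGB2BGR)
    for j,o,px in obs:
        if j==i: cv2.circle(im,tuple(int(v) for v in proj(n,X(p,o))),2,(255,255,0),-1)
    crop=im[180:360,320:540] if i==0 else im[150:280,250:410]
    cv2.imwrite(f'pics/f{i}.png',cv2.resize(crop,(400,330)))
cv2.imwrite('pics/f.png',np.hstack([cv2.imread('pics/f0.png'),cv2.imread('pics/f1.png')]))
```

```text
[0.5906 0.1546 0.2159]
[[1.1, -2.1], [-0.9, -4.0], [4.9, 4.2], [-0.0, -3.4], [-0.8, 0.9], [0.3, 8.0], [-2.5, 0.9], [0.6, 0.4], [-1.8, 2.4], [0.4, 0.7], [-1.8, -3.7], [-0.4, -5.8], [-5.4, 3.7], [1.3, -0.9]]
tab [np.float64(0.4987456744867059), np.float64(0.13446055272890395), np.float64(0.09)] hinge [np.float64(0.65503248482605), np.float64(0.16873055293249156), np.float64(0.075)]
[480, 640, 3]
[480, 640, 3]
```

View pics/f.png

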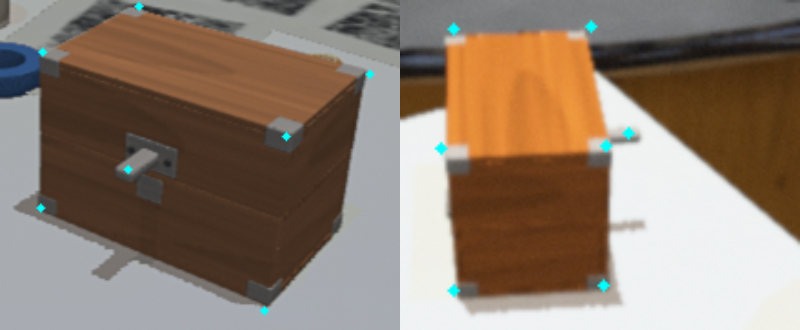

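The overlay shows the fitted corners lie a few pixels outside the case on the right, so the fit is good to about 1 cm. I'll refine it with the wrist camera; first its mounting and a move helper.

```bash
cat >> h.py <<'E'
def mv(pos,rot,n,claw,start=None):
    """rows from measured (or given) pose to (pos, R) in n rows, straight line + slerp"""
    from scipy.spatial.transform import Slerp
    if start is None:
        s=bot.observe(); start=(s['position'],R.from_euler('xyz',s['tool_rot']))
    p0,r0=start; w=(r0.inv()*rot).as_rotvec()/n; step=R.from_rotvec(w); r=r0; d=(np.array(pos)-p0)/n*100; rows=[]
    for i in range(n):
        rows.append([np.round(r.inv().apply(d),2).tolist(),np.round(w,3).tolist(),claw]); r=r*step
    print(n,np.degrees(np.linalg.norm(w)).round(2),np.linalg.norm(d).round(2)); print(str(rows).replace(' ',''))
def tool(yaw,tilt,flip=False):
    """tool z down, leaning by tilt so z points forward along heading yaw; tool y = heading's -y (flip: +y)"""
    z=np.array([np.sin(tilt)*np.cos(yaw),np.sin(tilt)*np.sin(yaw),-np.cos(tilt)])
    y=np.array([np.sin(yaw),-np.cos(yaw),0])*(-1 if flip else 1)
    return R.from_matrix(np.array([np.cross(y,z),y,z]).T)
E
python3 - <<'E'
from h import *
f=cam('wrist')[0]; print(np.round(f['T_tool_cam'],3),np.round(f['K'],1))
mv([.42,.12,.42],tool(.216,0.0,True),12,8.5)
mv([.42,.12,.42],tool(.216,0.0,False),20,8.5)
E
```

```text
[[ 0.001 -0.961 -0.278  0.07 ]
 [ 1.     0.001 -0.001 -0.001]
 [ 0.001 -0.278  0.961  0.03 ]
 [ 0.     0.     0.     1.   ]] [[413.4   0.  317.1]
 [  0.  413.4 246.5]
 [  0.    0.    1. ]]
12 2.28 4.57
[[[-3.12,-3.34,-0.13],[-0.0,0.0,-0.04],8.5],[[-2.99,-3.46,-0.13],[-0.0,0.0,-0.04],8.5],[[-2.85,-3.57,-0.13],[-0.0,0.0,-0.04],8.5],[[-2.7,-3.68,-0.13],[-0.0,0.0,-0.04],8.5],[[-2.55,-3.79,-0.13],[-0.0,0.0,-0.04],8.5],[[-2.4,-3.89,-0.13],[-0.0,0.0,-0.04],8.5],[[-2.24,-3.98,-0.13],[-0.0,0.0,-0.04],8.5],[[-2.08,-4.07,-0.13],[-0.0,0.0,-0.04],8.5],[[-1.92,-4.15,-0.13],[-0.0,0.0,-0.04],8.5],[[-1.75,-4.22,-0.13],[-0.0,0.0,-0.04],8.5],[[-1.58,-4.29,-0.13],[-0.0,0.0,-0.04],8.5],[[-1.41,-4.35,-0.13],[-0.0,0.0,-0.04],8.5]]
20 7.63 2.74
[[[-1.87,-2.0,-0.08],[0.0,0.0,0.133],8.5],[[-2.12,-1.74,-0.08],[0.0,0.0,0.133],8.5],[[-2.33,-1.44,-0.08],[0.0,0.0,0.133],8.5],[[-2.5,-1.12,-0.08],[0.0,0.0,0.133],8.5],[[-2.63,-0.77,-0.08],[0.0,0.0,0.133],8.5],[[-2.71,-0.42,-0.08],[0.0,0.0,0.133],8.5],[[-2.74,-0.05,-0.08],[0.0,0.0,0.133],8.5],[[-2.72,0.31,-0.08],[0.0,0.0,0.133],8.5],[[-2.66,0.67,-0.08],[0.0,0.0,0.133],8.5],[[-2.55,1.02,-0.08],[0.0,0.0,0.133],8.5],[[-2.39,1.35,-0.08],[0.0,0.0,0.133],8.5],[[-2.19,1.65,-0.08],[0.0,0.0,0.133],8.5],[[-1.95,1.93,-0.08],[0.0,0.0,0.133],8.5],[[-1.68,2.17,-0.08],[0.0,0.0,0.133],8.5],[[-1.37,2.37,-0.08],[0.0,0.0,0.133],8.5],[[-1.05,2.53,-0.08],[0.0,0.0,0.133],8.5],[[-0.7,2.65,-0.08],[0.0,0.0,0.133],8.5],[[-0.34,2.72,-0.08],[0.0,0.0,0.133],8.5],[[0.02,2.74,-0.08],[0.0,0.0,0.133],8.5],[[0.39,2.71,-0.08],[0.0,0.0,0.133],8.5]]
```

Emit:
arm_command --deltas '[[[-3.12,-3.34,-0.13],[0,0,-0.04],8.5],[[-2.99,-3.46,-0.13],[0,0,-0.04],8.5],[[-2.85,-3.57,-0.13],[0,0,-0.04],8.5],[[-2.7,-3.68,-0.13],[0,0,-0.04],8.5],[[-2.55,-3.79,-0.13],[0,0,-0.04],8.5],[[-2.4,-3.89,-0.13],[0,0,-0.04],8.5],[[-2.24,-3.98,-0.13],[0,0,-0.04],8.5],[[-2.08,-4.07,-0.13],[0,0,-0.04],8.5],[[-1.92,-4.15,-0.13],[0,0,-0.04],8.5],[[-1.75,-4.22,-0.13],[0,0,-0.04],8.5],[[-1.58,-4.29,-0.13],[0,0,-0.04],8.5],[[-1.41,-4.35,-0.13],[0,0,-0.04],8.5],[[0,0,0],[0,0,0],8.5],[[0,0,0],[0,0,0],8.5]]'

```text
clock: 2.15
position: [0.4206, 0.1194, 0.4204]
tool_rot: [3.141, 0.0, -2.926]
force: [-0.6, 1.1, 0.0]
grip_width: 0.0849
finger_force: 0.0
```

Run:
```python
from h import *
c=cam('wrist'); save(c,'w1')
s=bot.observe(); print(s['position'],s['tool_rot'],s['qpos'])
for k in ['lid_tab','lid_hinge','case']:
    m=bot.mark_of(k,c[0]); print(k,[(x['at'],x['p']) for x in m[:2]])
m=bot.mark_of('lid_tab',c[0])
if m: print(atz(c,m[0]['at'],.09))
```

```text
[0.42020563 0.1203224  0.42031323] [ 3.14132108e+00 -1.52287014e-05 -2.92403383e+00] [-0.50214573  0.20095036  0.10179341  2.05349609 -0.02648854  0.88829564
  1.40267708]
lid_tab [([316.8, 323.8], 0.58)]
lid_hinge []
case [([319.8, 369.3], 0.81)]
[0.49918362 0.13561543 0.09      ]
```

View pics/w1.png

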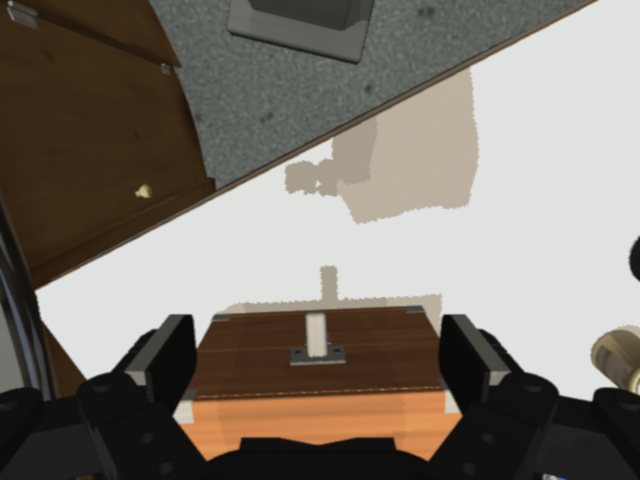

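The wrist view shows the tab at columns 305–328, rows 313–357, the lid's top front edge from (190,397) to (447,390), and the case's bottom front edge from (212,318) to (426,309).

Run:
```python
from h import *
c=cam('wrist')
for z,a,b in [(.143,(190,397.5),(447,391)),(0.004,(212,318),(426,309)),(.0,(212,318),(426,309))]:
    A,B=atz(c,a,z),atz(c,b,z); d=B-A; print(A,B,np.linalg.norm(d),'yaw',np.arctan2(-d[0],d[1]))
A,B=atz(c,(316.5,314),.095),atz(c,(316.5,357),.095);print(A,B,np.linalg.norm(A-B))
```

```text
[0.54675719 0.0580303  0.143     ] [0.50256252 0.23075007 0.143     ] 0.17828429451172695 yaw 0.2505003732275328
[0.55772834 0.04075462 0.004     ] [0.50013528 0.2514234  0.004     ] 0.21839939203067235 yaw 0.2668613653386268
[0.55986772 0.04008942 0.        ] [0.50167796 0.25294086 0.        ] 0.22066214834414374 yaw 0.26686136533862687
[0.48781344 0.13486903 0.095     ] [0.52469629 0.14312485 0.095     ] 0.03779553943454714
```

Run:
```python
from h import *
tab=np.array([.4976,.136,.09]); r=tool(.25,.5,True); z=r.apply([0,0,1])
print(bot.observe()['tool_rot'],r.as_euler('xyz'),tab-.155*z)
mv(tab-.225*z,r,6,6.0)
```

```text
[ 3.14148798e+00 -7.34877844e-05 -2.92188481e+00] [-3.14159265  0.5        -2.89159265] [0.42559919 0.11761517 0.2260253 ]
6 4.78 2.27
[[[0.48,-0.09,2.21],[-0.001,-0.083,-0.005],6.0],[[0.66,-0.09,2.17],[-0.001,-0.083,-0.005],6.0],[[0.84,-0.09,2.1],[-0.001,-0.083,-0.005],6.0],[[1.01,-0.09,2.03],[-0.001,-0.083,-0.005],6.0],[[1.18,-0.08,1.93],[-0.001,-0.083,-0.005],6.0],[[1.34,-0.08,1.83],[-0.001,-0.083,-0.005],6.0]]
```

Emit:
arm_command --deltas '[[[0.48,-0.09,2.21],[-0.001,-0.083,-0.005],6.0],[[0.66,-0.09,2.17],[-0.001,-0.083,-0.005],6.0],[[0.84,-0.09,2.1],[-0.001,-0.083,-0.005],6.0],[[1.01,-0.09,2.03],[-0.001,-0.083,-0.005],6.0],[[1.18,-0.08,1.93],[-0.001,-0.083,-0.005],6.0],[[1.34,-0.08,1.83],[-0.001,-0.083,-0.005],6.0],[[0,0,0],[0,0,0],6.0],[[0,0,0],[0,0,0],6.0]]'

```text
clock: 3.25
position: [0.4011, 0.1053, 0.3209]
tool_rot: [-3.1, 0.354, -2.902]
force: [0.5, -0.2, 0.6]
grip_width: 0.0604
finger_force: 0.0
```

Run:
```python
from h import *
tab=np.array([.4976,.136,.09]); r=tool(.25,.5,True); z=r.apply([0,0,1])
print(bot.observe()['tool_rot'],r.as_euler('xyz'),bot.observe()['qpos'])
c=cam('wrist'); 
m=bot.mark_of('lid_tab',c[0]); print(m, proj(c,tab))
if m: print(atz(c,m[0]['at'],.09))
mv(tab-.155*z,r,4,6.0)
```

```text
[-3.1003311   0.35424571 -2.90187483] [-3.14159265  0.5        -2.89159265] [-0.46289486  0.27842479  0.02550582  2.3395951   0.51244533  0.21011729
  0.87815386]
[{'at': [347.4, 283.3], 'p': 0.62}] [348.62039407 282.62400038]
[0.49827313 0.13546566 0.09      ]
4 2.18 2.47
[[[0.2,0.25,2.45],[-0.011,-0.036,-0.002],6.0],[[0.29,0.23,2.44],[-0.011,-0.036,-0.002],6.0],[[0.38,0.2,2.44],[-0.011,-0.036,-0.002],6.0],[[0.47,0.17,2.42],[-0.011,-0.036,-0.002],6.0]]
```

Run:
```python
from h import *
tab=np.array([.498,.136,.09]); r=tool(.25,.28,True); z=r.apply([0,0,1])
mv(tab-.155*z,r,5,6.0)
```

```text
5 1.01 2.02
[[[-0.53,0.21,1.94],[-0.009,0.015,-0.002],6.0],[[-0.56,0.19,1.93],[-0.009,0.015,-0.002],6.0],[[-0.59,0.17,1.93],[-0.009,0.015,-0.002],6.0],[[-0.61,0.15,1.92],[-0.009,0.015,-0.002],6.0],[[-0.64,0.13,1.91],[-0.009,0.015,-0.002],6.0]]
```

Emit:
arm_command --deltas '[[[-0.53,0.21,1.94],[-0.009,0.015,-0.002],6.0],[[-0.56,0.19,1.93],[-0.009,0.015,-0.002],6.0],[[-0.59,0.17,1.93],[-0.009,0.015,-0.002],6.0],[[-0.61,0.15,1.92],[-0.009,0.015,-0.002],6.0],[[-0.64,0.13,1.91],[-0.009,0.015,-0.002],6.0],[[0,0,0],[0,0,0],6.0]]'

```text
clock: 3.95
position: [0.4572, 0.1253, 0.2373]
tool_rot: [3.141, 0.278, -2.894]
force: [-0.8, 0.4, -0.1]
grip_width: 0.0602
finger_force: 0.0
```

Run:
```python
from h import *
tab=np.array([.498,.136,.09]); r=tool(.25,.28,True); z=r.apply([0,0,1])
s=bot.observe(); print(s['qpos'],s['force'],s['position'],tab-.155*z,s['tool_rot'],r.as_euler('xyz'))
print('grasp-tab in tool',R.from_euler('xyz',s['tool_rot']).inv().apply(tab-s['position']))
c=cam('wrist'); save(c,'w2')
```

```text
[-0.29433829  0.53487598 -0.14270581  2.21763791  0.77801053  0.16483901
  0.65644427] [-0.79610765  0.41052434 -0.11924189] [0.45716285 0.12525052 0.23732141] [0.45649651 0.12540242 0.23896359] [ 3.14097076  0.27768879 -2.89355093] [-3.14159265  0.28       -2.89159265]
grasp-tab in tool [-0.00022301  0.00029941  0.15325366]
```

View pics/w2.png

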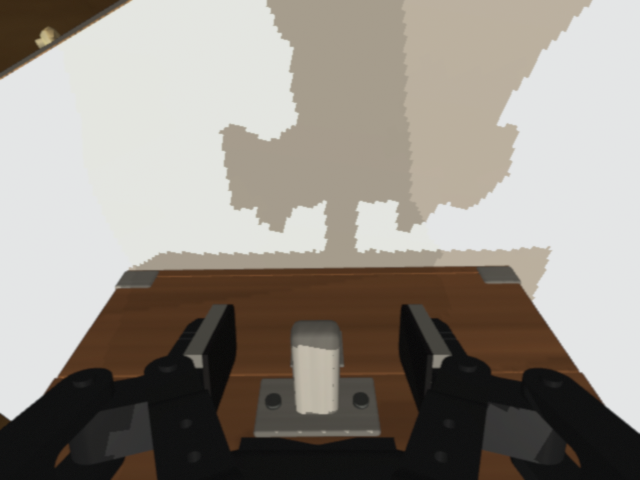

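The tab (columns 292–340, rows 320–412) is centred between the open fingers. I'll close on it.

Emit:
arm_command --deltas '[[[0,0,0],[0,0,0],1.0],[[0,0,0],[0,0,0],1.0],[[0,0,0],[0,0,0],1.0],[[0,0,0],[0,0,0],1.0],[[0,0,0],[0,0,0],1.0],[[0,0,0],[0,0,0],1.0]]' --newtons 30

```text
clock: 4.6
position: [0.4563, 0.1247, 0.2394]
tool_rot: [-3.141, 0.281, -2.893]
force: [-3.7, -4.7, 12.1]
grip_width: 0.0151
finger_force: 31.5
```

```bash
cat > arc.py <<'E'
from h import *
s=bot.observe(); print(s['grip_width'],s['finger_force'],s['force'],s['position'],s['qpos'][5])
yaw=.253; u=np.array([np.cos(yaw),np.sin(yaw),0])
p0=np.array(s['position']); r0=R.from_euler('xyz',s['tool_rot']); t0=p0+r0.apply([0,0,.155])
def T(th): # displacement of tab from shut
    return u*(-160*np.cos(th)+15*np.sin(th)+160)/1e3+np.array([0,0,160*np.sin(th)+15*np.cos(th)-15])/1e3
ths=np.linspace(0,1.72,20)[1:]; rows=[]; p,r=p0,r0
tilt0=np.pi/2-np.arccos(0); 
e=s['tool_rot']
for i,th in enumerate(ths):
    tl=.278*max(0,1-(i+1)/6)
    rn=tool(.25,tl,True); pn=t0+T(th)-rn.apply([0,0,.155])
    rows.append([np.round(r.inv().apply(pn-p)*100,2).tolist(),np.round((r.inv()*rn).as_rotvec(),3).tolist(),1.0]); p,r=pn,rn
print(str(rows).replace(' ','')); print(p)
E
python3 arc.py
```

```text
0.015146624675459231 31.500726342201233 [-3.70635805 -4.67271855 12.13337634] [0.45634206 0.12468694 0.23938374] 0.1653571061589528
[[[-1.35,-0.02,-1.31],[-0.001,0.049,-0.001],1.0],[[-1.36,0.0,-1.29],[0.0,0.046,0.0],1.0],[[-1.42,0.0,-1.26],[0.0,0.046,-0.0],1.0],[[-1.48,0.0,-1.22],[-0.0,0.046,0.0],1.0],[[-1.53,0.0,-1.19],[0.0,0.046,0.0],1.0],[[-1.58,0.0,-1.15],[0.0,0.046,-0.0],1.0],[[-0.92,0.0,-1.13],[0.0,0.0,0.0],1.0],[[-1.01,0.0,-1.04],[0.0,0.0,0.0],1.0],[[-1.1,0.0,-0.95],[0.0,0.0,0.0],1.0],[[-1.19,0.0,-0.84],[0.0,0.0,0.0],1.0],[[-1.26,0.0,-0.73],[0.0,0.0,0.0],1.0],[[-1.32,0.0,-0.61],[0.0,0.0,0.0],1.0],[[-1.37,0.0,-0.49],[0.0,0.0,0.0],1.0],[[-1.41,0.0,-0.37],[0.0,0.0,0.0],1.0],[[-1.43,0.0,-0.24],[0.0,0.0,0.0],1.0],[[-1.45,0.0,-0.11],[0.0,0.0,0.0],1.0],[[-1.45,0.0,0.02],[0.0,0.0,0.0],1.0],[[-1.45,0.0,0.16],[0.0,0.0,0.0],1.0],[[-1.43,0.0,0.29],[0.0,0.0,0.0],1.0]]
[0.69027439 0.18483364 0.38643843]
```

Emit:
arm_command --deltas '[[[-1.35,-0.02,-1.31],[0,0.049,0],1.0],[[-1.36,0,-1.29],[0,0.046,0],1.0],[[-1.42,0,-1.26],[0,0.046,0],1.0],[[-1.48,0,-1.22],[0,0.046,0],1.0],[[-1.53,0,-1.19],[0,0.046,0],1.0],[[-1.58,0,-1.15],[0,0.046,0],1.0],[[-0.92,0,-1.13],[0,0,0],1.0],[[-1.01,0,-1.04],[0,0,0],1.0],[[-1.1,0,-0.95],[0,0,0],1.0]]'

```text
clock: 5.5
position: [0.5545, 0.1503, 0.3543]
tool_rot: [-3.141, 0.009, -2.893]
force: [-0.3, 4.0, -5.5]
grip_width: 0.0152
finger_force: 32.2
```

Run:
```python
from h import *
s=bot.observe(); r=R.from_euler('xyz',s['tool_rot']); g=s['position']+r.apply([0,0,.155]); print(s['qpos'],s['tool_rot'],s['force'],s['grip_width'],s['finger_force'])
h=np.array([.653,.1765,.075]); d=g-h; u=np.array([np.cos(.253),np.sin(.253),0]); print(g,-d@u,d[2],np.hypot(d@u,d[2]),'theta',np.arctan2(d[2],-d@u)-np.arctan2(15,160))
```

```text
[ 0.04817583  0.55510429 -0.58913567  1.76762128  0.37857348  0.92481076
  1.11892447] [-3.14106785  0.00866963 -2.89266172] [-0.31825015  4.0217271  -5.46313833] 0.015230243646177375 32.22682535648346
[0.55581088 0.1505525  0.19933826] 0.1005900955978908 0.12433825773276354 0.15993239092945474 theta 0.7971126767679104
```

Emit:
arm_command --deltas '[[[-1.19,0,-0.84],[0,0,0],1.0],[[-1.26,0,-0.73],[0,0,0],1.0],[[-1.32,0,-0.61],[0,0,0],1.0],[[-1.37,0,-0.49],[0,0,0],1.0],[[-1.41,0,-0.37],[0,0,0],1.0],[[-1.43,0,-0.24],[0,0,0],1.0],[[-1.45,0,-0.11],[0,0,0],1.0],[[-1.45,0,0.02],[0,0,0],1.0],[[-1.45,0,0.16],[0,0,0],1.0],[[-1.43,0,0.29],[0,0,0],1.0],[[-1.2,0,0.3],[0,0,0],1.0],[[0,0,0],[0,0,0],1.0]]'

```text
clock: 6.7
position: [0.6998, 0.1889, 0.3818]
tool_rot: [3.139, 0.011, -2.891]
force: [-1.3, 8.8, 4.2]
grip_width: 0.0151
finger_force: 38.9
```

Run:
```python
from h import *
s=bot.observe(); r=R.from_euler('xyz',s['tool_rot']); g=s['position']+r.apply([0,0,.155]); print(s['qpos'],s['tool_rot'],s['force'],s['grip_width'],s['finger_force'])
h=np.array([.653,.1765,.075]); d=g-h; u=np.array([np.cos(.253),np.sin(.253),0]); print(g,-d@u,d[2],np.hypot(d@u,d[2]),'theta',np.arctan2(d[2],-d@u)-np.arctan2(15,160))
```

```text
[-0.04094218  0.75569896 -0.55248926  1.30355775  0.39998738  1.17981037
  1.20294931] [ 3.13936554  0.01098866 -2.89130705] [-1.34600286  8.78283456  4.22307356] 0.01513685410293401 38.88949513435364
[0.70139022 0.18968661 0.2268576 ] -0.05015048815341474 0.15185760361621575 0.15992436724303616 theta 1.7962896555978518
```

Lid at about 1.8 rad. I'll open, lift clear and then draw back to look into the case.

Emit:
arm_command --deltas '[[[0,0,0],[0,0,0],6.0],[[0,0,0],[0,0,0],6.0],[[0,0,0],[0,0,0],6.0],[[0,0,0],[0,0,0],6.0],[[0,0,-2],[0,0,0],6.0],[[0,0,-4],[0,0,0],6.0],[[0,0,-4],[0,0,0],6.0],[[3,0,-1],[0,0,0],6.0],[[4,0,0],[0,0,0],6.0],[[4,0,0],[0,0,0],6.0],[[4,0,0],[0,0,0],6.0],[[4,0,1],[0,0,0],6.0],[[4,0,2],[0,0,0],6.0],[[1,0,3],[0,0,0],6.0],[[0,0,2],[0,0,0],6.0],[[0,0,0],[0,0,0],6.0]]'

```text
clock: 8.3
position: [0.4661, 0.127, 0.4076]
tool_rot: [-3.14, 0.007, -2.894]
force: [0.5, -0.3, 1.3]
grip_width: 0.0599
finger_force: 0.0
```

Run:
```python
from h import *
C={n:cam(n) for n in ['wrist','scene','side']}
print(bot.observe()['position'],bot.observe()['tool_rot'])
for k in ['knife_handle','knife_edge','knife','marker','lid_tab','rack','lid_hinge']:
    ok=[];
    for n in C:
        m=bot.mark_of(k,C[n][0])
        if m: print(k,n,m[0]); 
        if m and m[0]['p']>.3: ok.append((C[n],m[0]['at']))
    if len(ok)>1: print(k,tri(*zip(*ok)))
save(C['wrist'],'w3'); save(C['scene'],'s3')
cv2.imwrite('pics/m3.png',np.hstack([cv2.resize(cv2.imread('pics/w3.png'),(400,300)),cv2.resize(cv2.imread('pics/s3.png'),(400,300))]))
```

```text
[0.46713824 0.12781945 0.41002707] [-3.14078451  0.01072076 -2.89370398]
knife_handle wrist {'at': [295.1, 405.2], 'p': 0.67}
knife_handle scene {'at': [422.5, 300.7], 'p': 0.68}
knife_handle side {'at': [293.8, 193.1], 'p': 0.7}
knife_handle (array([0.59739824, 0.13213626, 0.06797942]), [0.031090185923801264, 0.05710810562993304, 0.03230515071969811])
knife wrist {'at': [291.5, 369.9], 'p': 0.75}
knife scene {'at': [439.9, 260.0], 'p': 0.82}
knife side {'at': [297.7, 209.9], 'p': 0.41}
knife (array([0.60051129, 0.14037323, 0.06727928]), [0.00368800857114654, 0.0053925527971684616, 0.004714976292337608])
marker wrist {'at': [398.1, 362.2], 'p': 0.71}
marker scene {'at': [384.5, 251.7], 'p': 0.66}
marker side {'at': [303.7, 225.6], 'p': 0.45}
marker (array([0.5670491 , 0.21917366, 0.06976692]), [0.0027513540796451335, 0.005317359199774521, 0.0045137762149608926])
lid_tab scene {'at': [476.1, 137.6], 'p': 0.85}
lid_tab side {'at': [233.1, 154.8], 'p': 0.6}
lid_tab (array([0.7191991 , 0.19624062, 0.21936731]), [0.0020730415984903296, 0.002073041598490242])
rack wrist {'at': [346.3, 330.9], 'p': 0.64}
rack scene {'at': [317.6, 224.8], 'p': 0.74}
rack side {'at': [302.3, 243.5], 'p': 0.62}
rack (array([0.53397415, 0.24047172, 0.07892275]), [0.07106269522548105, 0.07027533218287217, 0.04205545237641661])
lid_hinge wrist {'at': [319.8, 435.9], 'p': 0.62}
lid_hinge scene {'at': [447.7, 242.9], 'p': 0.8}
lid_hinge side {'at': [268.1, 207.5], 'p': 0.82}
lid_hinge (array([0.65604739, 0.17348551, 0.07552176]), [0.003648294320495732, 0.004680238485381608, 0.007670049451992298])
```

View pics/w3.png

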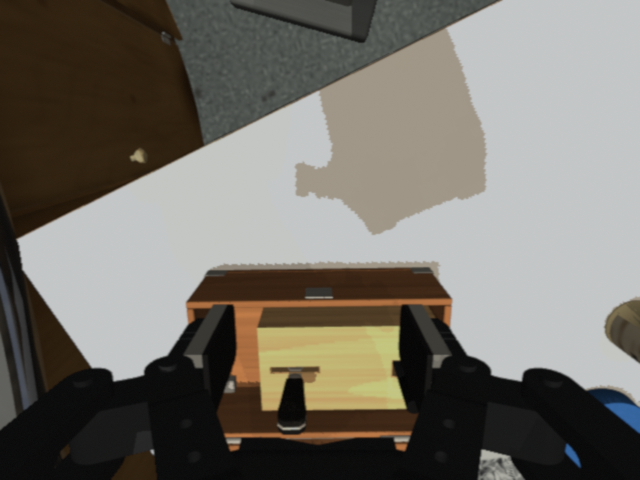

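View pics/s3.png

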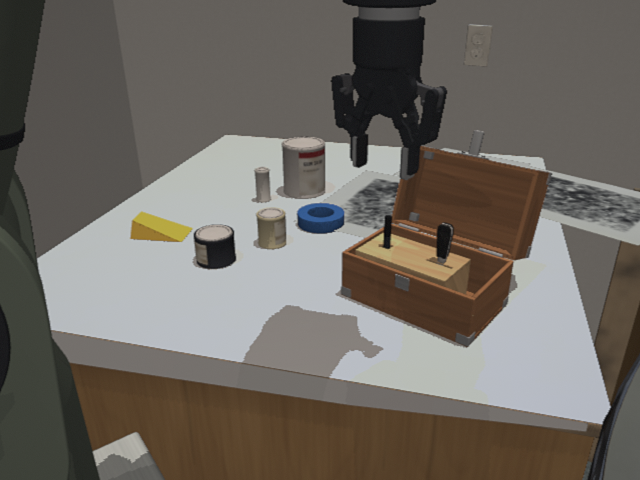

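The lid stands open. In the wrist view the knife handle's end cap is at about (291,427) and its slot spans (270–320, 370). In the scene view the handle runs from (445,224) to (442,262), right of the marker at (388,232).

Run:
```python
from h import *
np.set_printoptions(precision=4,suppress=True)
w,sc,si=cam('wrist'),cam('scene'),cam('side')
o=np.array([.589,.160,0]); u=np.array([np.cos(.253),np.sin(.253),0]); v=np.array([-u[1],u[0],0])
def rel(p): return np.array([(p-o)@u,(p-o)@v,p[2]])
def sh(n,p): print(n,p,rel(p))
sh('slot',atz(w,(295,370),.07)); sh('slotL',atz(w,(270,370),.07)); sh('slotR',atz(w,(320,370),.07)); sh('cap',atz(w,(291,427),.13))
sh('rackL',atz(w,(258,326),.07))
x,e=tri([w,si],[(295.1,405.2),(293.8,193.1)]); sh('handle ws',x); print(e)
x,e=tri([w,sc],[(295.1,405.2),(444,238)]); sh('handle wsc',x); print(e)
sh('handle w @.109',atz(w,(295.1,405.2),.109))
sh('marker cap scene',atz(sc,(388,214),.12))
```

```text
slot [0.5995 0.1405 0.07  ] [ 0.0053 -0.0215  0.07  ]
slotL [0.6048 0.1198 0.07  ] [ 0.0052 -0.0428  0.07  ]
slotR [0.5942 0.1612 0.07  ] [ 0.0054 -0.0001  0.07  ]
cap [0.6069 0.1426 0.13  ] [ 0.013  -0.0213  0.13  ]
rackL [0.5666 0.1013 0.07  ] [-0.0364 -0.0512  0.07  ]
handle ws [0.6059 0.144  0.1078] [ 0.0124 -0.0198  0.1078]
[0.0006661138049840839, 0.0006661138049841366]
handle wsc [0.6085 0.1441 0.1046] [ 0.0149 -0.0203  0.1046]
[0.0008598039615363164, 0.0008598039615364077]
handle w @.109 [0.6042 0.1439 0.109 ] [ 0.0107 -0.0194  0.109 ]
marker cap scene [0.5785 0.2302 0.12  ] [0.0074 0.0705 0.12  ]
```

Run:
```python
from h import *
r=tool(.253,0,True); mv([.605,.1435,.34],r,5,5.0)
mv([.605,.1435,.261],r,4,5.0,([.605,.1435,.34],r))
```

```text
5 0.13 3.11
[[[-2.75,-0.37,1.41],[-0.0,0.002,-0.001],5.0],[[-2.75,-0.37,1.4],[-0.0,0.002,-0.001],5.0],[[-2.75,-0.37,1.4],[-0.0,0.002,-0.001],5.0],[[-2.75,-0.38,1.39],[-0.0,0.002,-0.001],5.0],[[-2.75,-0.38,1.39],[-0.0,0.002,-0.001],5.0]]
4 0.0 1.98
[[[0.0,0.0,1.98],[0.0,0.0,0.0],5.0],[[0.0,0.0,1.98],[0.0,0.0,0.0],5.0],[[0.0,0.0,1.98],[0.0,0.0,0.0],5.0],[[0.0,0.0,1.98],[0.0,0.0,0.0],5.0]]
```

Emit:
arm_command --deltas '[[[-2.75,-0.37,1.4],[0,0.002,-0.001],5.0],[[-2.75,-0.37,1.4],[0,0.002,-0.001],5.0],[[-2.75,-0.37,1.4],[0,0.002,-0.001],5.0],[[-2.75,-0.38,1.4],[0,0.002,-0.001],5.0],[[-2.75,-0.38,1.4],[0,0.002,-0.001],5.0],[[0,0,0],[0,0,0],5.0],[[0,0,0],[0,0,0],5.0]]'

```text
clock: 10.35
position: [0.6049, 0.1437, 0.3392]
tool_rot: [-3.141, -0.002, -2.889]
force: [0.6, -0.4, -0.0]
grip_width: 0.0498
finger_force: 0.0
```

Run:
```python
from h import *
w,si,sc=cam('wrist'),cam('side'),cam('scene'); s=bot.observe(); print(s['position'],s['tool_rot'],s['qpos'])
P=[]
for n,c in [('w',w),('si',si),('sc',sc)]:
    for k in ['knife_handle','knife']:
        m=bot.mark_of(k,c[0]); print(n,k,m[:1])
    print(proj(c,[.605,.1435,.109]))
save(w,'w4'); save(sc,'s4')
a=cv2.resize(cv2.imread('pics/w4.png')[200:480,120:520],(500,350)); b=cv2.resize(cv2.imread('pics/s4.png')[100:360,330:560],(300,350))
cv2.imwrite('pics/m4.png',np.hstack([a,b]))
```

```text
[0.60449179 0.14353676 0.34050996] [-3.14036826e+00  2.57564322e-04 -2.88842390e+00] [ 0.04372316  0.63958913 -0.56146152  1.64945434  0.39745917  0.96852443
  1.16684627]
w knife_handle [{'at': [315.3, 268.1], 'p': 0.88}]
w knife [{'at': [313.0, 239.2], 'p': 0.62}]
[318.48795197 271.64048763]
si knife_handle [{'at': [290.8, 191.5], 'p': 0.55}]
si knife [{'at': [296.1, 208.7], 'p': 0.59}]
[294.45388602 192.77488071]
sc knife_handle [{'at': [442.3, 237.4], 'p': 0.92}]
sc knife []
[442.31235566 236.30081118]
```

View pics/m4.png

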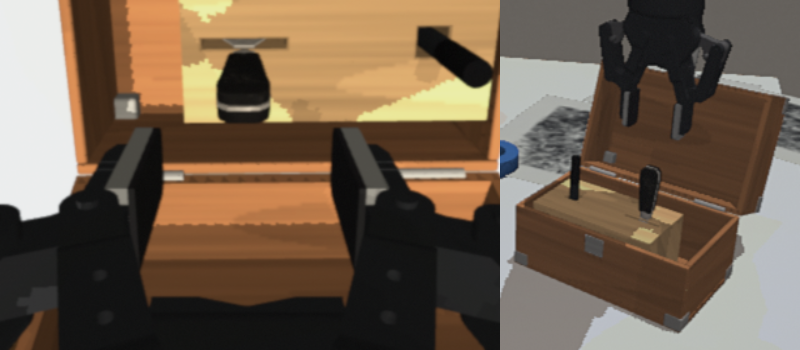

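The handle (in the crop, columns 217–270) sits centrally between the pads and the marker is well clear to the right. I'll descend and grip.

Emit:
arm_command --deltas '[[[0,0,2.0],[0,0,0],5.0],[[0,0,2.0],[0,0,0],5.0],[[0,0,2.0],[0,0,0],5.0],[[0,0,1.9],[0,0,0],5.0],[[0,0,0],[0,0,0],5.0],[[0,0,0],[0,0,0],1.5],[[0,0,0],[0,0,0],1.5],[[0,0,0],[0,0,0],1.5],[[0,0,0],[0,0,0],1.5],[[0,0,0],[0,0,0],1.5],[[0,0,0],[0,0,0],1.5]]' --newtons 50

```text
clock: 11.9
position: [0.6053, 0.1435, 0.262]
tool_rot: [-3.141, 0.001, -2.889]
force: [-0.6, 0.3, 7.7]
grip_width: 0.0205
finger_force: 49.2
```

Emit:
arm_command --deltas '[[[0,0,-1.0],[0,0,0],1.5],[[0,0,-1.0],[0,0,0],1.5],[[0,0,-1.0],[0,0,0],1.5],[[0,0,-1.0],[0,0,0],1.5],[[0,0,-1.0],[0,0,0],1.5],[[0,0,-1.0],[0,0,0],1.5],[[0,0,-1.0],[0,0,0],1.5],[[0,0,-1.0],[0,0,0],1.5],[[0,0,-1.5],[0,0,0],1.5],[[0,0,-1.5],[0,0,0],1.5],[[0,0,-1.5],[0,0,0],1.5],[[0,0,-1.5],[0,0,0],1.5],[[0,0,-2],[0,0,0],1.5],[[0,0,-2],[0,0,0],1.5],[[0,0,-2],[0,0,0],1.5],[[0,0,-2],[0,0,0],1.5],[[0,0,0],[0,0,0],1.5],[[0,0,0],[0,0,0],1.5],[[0,0,0],[0,0,0],1.5]]'

```text
clock: 13.8
position: [0.6049, 0.1435, 0.4803]
tool_rot: [-3.14, -0.001, -2.889]
force: [0.3, 0.9, -1.2]
grip_width: 0.0207
finger_force: 49.1
```

```bash
cat > kn.py <<'E'
from h import *
np.set_printoptions(precision=4,suppress=True)
C={n:cam(n) for n in ['wrist','scene','side']}; s=bot.observe(); print(s['position'],s['tool_rot'],s['qpos'],s['force'],s['grip_width'],s['finger_force'])
for k in ['knife_edge','knife_handle','marker']:
    ok=[]
    for n in C:
        m=bot.mark_of(k,C[n][0]); print(k,n,m[:1])
        if m and m[0]['p']>.4: ok.append((C[n],m[0]['at']))
    if len(ok)>1: print(k,tri(*zip(*ok)))
import sys
save(C['wrist'],'a'+sys.argv[1]); save(C['scene'],'b'+sys.argv[1])
cv2.imwrite(f'pics/m{sys.argv[1]}.png',np.hstack([cv2.resize(cv2.imread(f'pics/{i}{sys.argv[1]}.png'),(400,300)) for i in 'ab']))
E
python3 kn.py 5
python3 - <<'E'
from h import *
r=tool(.253,0,True); p=[.47,.11,.50]
mv(p,r,5,1.5)
r2=tool(.253,.8,True)
mv([.44,.10,.50],r2,8,1.5,(p,r))
E
```

```text
[0.6049 0.1436 0.4802] [-3.1406 -0.0014 -2.8886] [ 0.0735  0.5073 -0.6097  1.4922  0.2995  1.2378  1.2481] [ 0.2537  0.1054 -1.7774] 0.020642164686200618 49.09099715820048
knife_edge wrist [{'at': [314.2, 241.7], 'p': 0.68}]
knife_edge scene [{'at': [443.3, 156.7], 'p': 0.65}]
knife_edge side []
knife_edge (array([0.593 , 0.1406, 0.2307]), [0.0032796075986820813, 0.003279607598681996])
knife_handle wrist [{'at': [316.7, 339.8], 'p': 0.77}]
knife_handle scene [{'at': [461.6, 81.9], 'p': 0.79}]
knife_handle side []
knife_handle (array([0.6051, 0.1403, 0.325 ]), [0.002492071678966108, 0.0024920716789660724])
marker wrist [{'at': [408.9, 192.7], 'p': 0.67}]
marker scene [{'at': [382.5, 249.8], 'p': 0.58}]
marker side [{'at': [304.8, 226.4], 'p': 0.71}]
marker (array([0.567 , 0.2205, 0.0701]), [0.004085657059569699, 0.004889853991387352, 0.002852171703943519])
5 0.01 2.81
[[[2.78,0.02,-0.38],[-0.0,-0.0,-0.0],1.5],[[2.78,0.02,-0.38],[-0.0,-0.0,-0.0],1.5],[[2.78,0.02,-0.38],[-0.0,-0.0,-0.0],1.5],[[2.78,0.02,-0.38],[-0.0,-0.0,-0.0],1.5],[[2.78,0.02,-0.38],[-0.0,-0.0,-0.0],1.5]]
8 5.73 0.4
[[[0.39,-0.03,0.0],[0.0,-0.1,0.0],1.5],[[0.39,-0.03,-0.04],[0.0,-0.1,0.0],1.5],[[0.39,-0.03,-0.08],[0.0,-0.1,0.0],1.5],[[0.38,-0.03,-0.12],[0.0,-0.1,0.0],1.5],[[0.36,-0.03,-0.15],[0.0,-0.1,0.0],1.5],[[0.35,-0.03,-0.19],[0.0,-0.1,0.0],1.5],[[0.33,-0.03,-0.22],[0.0,-0.1,0.0],1.5],[[0.3,-0.03,-0.25],[0.0,-0.1,0.0],1.5]]
```

View pics/m5.png

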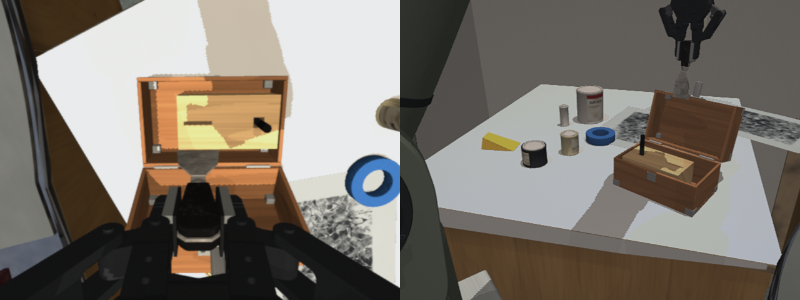

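The knife is held above the case with an empty slot at (197,123); its blade leans about 7° back. I'll draw back 8 cm and tilt the tool forward by about 0.85 rad.

Emit:
arm_command --deltas '[[[2,0,-0.4],[0,0,0],1.5],[[2,0,-0.4],[0,0,0],1.5],[[2,0,-0.4],[0,0,0],1.5],[[2,0,-0.4],[0,0,0],1.5],[[0,0,0],[0,-0.085,0],1.5],[[0,0,0],[0,-0.085,0],1.5],[[0,0,0],[0,-0.085,0],1.5],[[0,0,0],[0,-0.085,0],1.5],[[0,0,0],[0,-0.085,0],1.5],[[0,0,0],[0,-0.085,0],1.5],[[0,0,0],[0,-0.085,0],1.5],[[0,0,0],[0,-0.085,0],1.5],[[0,0,0],[0,-0.085,0],1.5],[[0,0,0],[0,-0.085,0],1.5],[[0,0,0],[0,0,0],1.5],[[0,0,0],[0,0,0],1.5],[[0,0,0],[0,0,0],1.5]]'

```text
clock: 16.1
position: [0.5282, 0.1234, 0.497]
tool_rot: [-3.136, 0.831, -2.888]
force: [0.4, -0.0, -0.7]
grip_width: 0.0204
finger_force: 49.1
```

```bash
python3 kn.py 6; python3 -c "
from h import *
for n in ['scene','side']: print(bot.mark_of('lid_tab',cam(n)[0])[:1])"
```

```text
[0.5284 0.1228 0.4969] [-3.136   0.8313 -2.8892] [-0.0495  0.1684 -0.3528  2.0197  0.8586  0.2014  0.6669] [-0.9113 -0.5076 -1.3242] 0.020649888284412082 49.12514774230658
knife_edge wrist [{'at': [316.2, 240.9], 'p': 0.66}]
knife_edge scene [{'at': [491.6, 76.9], 'p': 0.61}]
knife_edge side [{'at': [238.9, 99.6], 'p': 0.73}]
knife_edge (array([0.7031, 0.1665, 0.3195]), [0.0004979470610635267, 0.002757860351876342, 0.0023292494104504412])
knife_handle wrist [{'at': [318.1, 340.4], 'p': 0.58}]
knife_handle scene [{'at': [216.9, 254.6], 'p': 0.69}]
knife_handle side [{'at': [271.3, 57.7], 'p': 0.66}]
knife_handle (array([0.4604, 0.1455, 0.3405]), [0.0983197033610352, 0.25111968413214986, 0.18410886679914462])
marker wrist []
marker scene [{'at': [387.4, 252.1], 'p': 0.58}]
marker side [{'at': [305.9, 230.4], 'p': 0.71}]
marker (array([0.5665, 0.2171, 0.0627]), [0.002419404269653581, 0.002419404269653649])
[{'at': [477.0, 136.6], 'p': 0.61}]
[{'at': [234.3, 150.7], 'p': 0.72}]
```

View pics/m6.png

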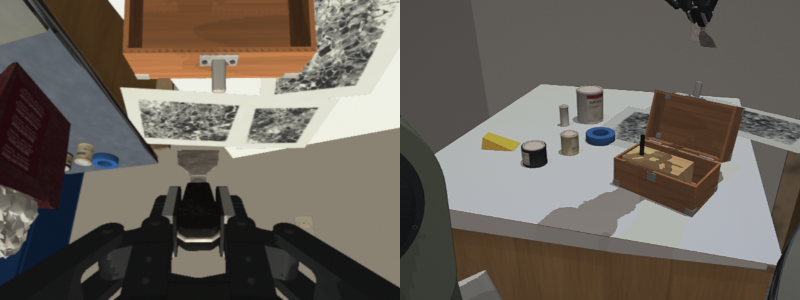

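The knife now slants about 42° with its blade down; the edge is 0.32 m up and clear of the open lid. It is level and still, so I'll hand the job in.

```bash
python3 -c "
from workcell import bot
print(abs(bot.observe()['qd']).max()); print(bot.job_done())"
```

```text
0.0019374477074334297
the job is handed in; nothing more can be done
None
```

The job is handed in, with no verdict reported back: the lid rests open on its stop, and the knife is held still at about 42° from upright, blade end down, with its edge about 0.32 m above the table. By the camera readings the marker stayed in its pocket; the tins and tape were never touched.

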